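Light the sample jar on the inspection stage

ROBOT

A 7-joint arm with a two-finger parallel gripper is mounted at the origin on the work surface. World frame = base frame: x ahead of the robot, y to its left, z up, the work surface at z = 0. Lengths are in m, angles in rad, forces in N, time in s.
With the tool pointing down it reaches from about 0.425 to 0.95 m from the base axis. Payload 16.7 kg.
Tool frame: the origin (TCP) lies on the centre line of the jaws, within the pads' length; the fingertips stand 25 mm ahead of it and the grasp point (between the pads) lies 6 mm ahead of it; z points along the fingers, y is the direction in which the jaws open and shut (so a half turn about z gives the same grasp; the last joint's range is limited). The gripper opens to 94 mm and grips with 3 to 60 N. Pads are 16 mm wide; open, the fingers measure 119 mm over their backs; the gripper's body (75 mm by 177 mm) begins 78 mm behind the grasp point.
Start: joints at [-1.333, 0.426, 0.074, 1.606, -0.034, 1.111, -0.067], TCP at [0.255, 0.625, 0.209] pointing down, gripper open.
Joint ranges: [-2.85, 2.85], [-0.5, 2.14], [-1.23, 1.37], [0.21, 2.46], [-1.02, 4.16], [0.16, 2.05], [-2.73, 2.73]. Speed limits (rad/s): [1.89, 1.89, 2.39, 2.39, 3.01, 3.01, 3.01].

INTERFACE

Orientations are given as a unit quaternion [w, x, y, z].
In Python, from cell import r gives the robot as it stands. Calls block until the motion is done:
- r.movep(position, orientation): joint-space move of the TCP to a pose.
- r.move_straight(position, attitude=None, vel=0.15): straight line of the TCP; attitude=None keeps the orientation; vel is the mean speed in m/s.
- r.set_joints(angles): joint-space move.
- r.move_gripper(opening, force=None): opening from 0.0 (shut) to 1.0 (fully open); force is the grip in N (None keeps the last); returns when the fingers have stopped.
- r.wait(seconds).
- r.inverse_kinematics(position, orientation): joint angles nearest the present ones, or None.
- r.grab_frame(name): name is "scene" or "top"; returns a dict with "color" (384x512x3 uint8, red, green, blue), "range_z" (384x512 float32, m along the optical axis (not along the pixel's ray), 0 where there is no reading), "vfov" (degrees; the focal length in pixels is half the picture's height over the tangent of half this angle, whatever the lens; pixels are square), "cx", "cy" (the principal point, pixels), "position" and "orientation" of the camera in the world. Camera axes: x right, y down, z forward; pixel columns grow to the right and rows downward; lengths in m; the calibration is good to about 2 mm. A picture is of the moment at which its call begins.
A pose or a line that the arm cannot do raises r.PlanningError and nothing moves.
- r.finish_job(): hands the job in, once; it reports no verdict.
Readings, each from a call of its own:
- r.current_clock(): time.
- r.current_qpos(): joint angles.
- r.current_dq(): joint speeds.
- r.current_tau(): joint torques, N m.
- r.current_tool_pos(): TCP position.
- r.current_orientation(): TCP orientation.
- r.current_force(): force on the tool from outside, world axes, zero at the start.
- r.current_moment(): the same for the moment, N m.
- r.current_finger_gap(): opening from 0.0 (shut) to 1.0 (fully open).
Only numpy, scipy, OpenCV 4.12 (cv2) and the standard library are available. Lean on these libraries where they do the work, as an engineer would, in place of code of your own. Each camera call takes 0.05 s, during which the arm holds its last target.

TASK

Stand the squat clear sample jar upright in the middle of the round window of the inspection stage - set it down, do not drop or tip it - and let go of it, with the shutter still shut. Then pull the stage's spring-return shutter out by its upright tab until its pointer is level with the tip of the index clip on the scale rail, and finish still gripping the tab and holding it there, as it springs shut if released. Leave everything else on the bench where it is.

Things in the scene. Friction and masses are not known exactly. Their poses are not given: they have to be found in the camera images.
- jar_mid (a point): Squat clear plastic sample jar with a white lid, 50 mm diameter, 70 mm tall, about 0.12 kg, upright on the bench; this point is on its axis half-way up (35 mm above its underside), z up. It stands among a taller narrow white bottle and a dark grey open cup, and any of the three can be in any of the three places.
- window (a point): Centre of the round clear window (82 mm diameter, thin dark rim; the shutter's dark steel blade is seen beneath it) in the flat top of the inspection stage, 42 mm above the bench, on the top surface. The stage is a grey box fixed to the bench with an aluminium top, 150 mm (its x) by 160 mm (its y) by 42 mm high, this point at the middle of its top. Axes turn with the stage: z up, the shutter is pulled out along its -y.
- tab (a point): Upright steel tab of the shutter, to be gripped from above: a flat plate 10 mm thick along the stage's y (the pull direction), 36 mm wide along the stage's x, its top 15 mm above this point and 85 mm above the bench. The point is on the tab's middle, 70 mm above the bench, 150 mm along -y from the window centre when shut, 70 mm clear of the stage's side. It stands on a flat bar whose top is 35 mm above the bench (35 mm below this point). Axes as the stage's.
- pointer (a point): Tip of the small pointer tooth on the shutter, 35 mm above the bench, beside the foot of the tab on the stage's +x side: 30 mm along +x from the tab's middle and level with it along y. Moves with the shutter; axes as the stage's.
- index_tip (a point): Tip of the dark index clip, a 10 mm wide, 15 mm high block fixed on the scale rail (30 mm wide, 26 mm high, fixed along the pull path on the stage's +x side). The clip's tip points at the path of the pointer, which passes it with no contact. It lies 30 to 55 mm along the stage's -y from the pointer of the shut shutter, at the same stage x to the mm. Axes as the stage's.
- shutter (a joint): How far the shutter is pulled out, m: 0 shut, grows as it is pulled along the stage's -y, end stop at 0.075 (past the index). The spring pulls it shut with about 2.6 N at 0 and 130 N per m more (about 10 N at 0.055).
- jar: The sample jar (see jar_mid); origin at the centre of its underside.
- stage: The inspection stage (see window), fixed; origin at the centre of its underside, same axes.
- flask: Bystander: narrow white bottle, 44 mm diameter, 105 mm tall, origin at its underside.
- beaker: Bystander: dark grey open cup, 62 mm rim diameter, 80 mm tall, origin at its underside.
- weight: Bystander: small brass cylinder, 28 mm diameter, 32 mm tall, origin at its underside.
- driver: Bystander: screwdriver lying on the bench.
- ringgauge: Bystander: steel ring, 68 mm diameter, 18 mm tall, origin at its underside.
- carton: Bystander: small cardboard box, 60 by 100 by 40 mm, origin at its underside.

How it is judged:
On the way, in this order (a step that is already met when the one before it is completed fails the run):
1. the jar stands upright in the middle of the window, let go, with the shutter still shut (horizontal distance between jar_mid and window below 0.015 m and z of jar_mid in the frame of window between 0.031 and 0.039 m and angle between jar_mid's own z axis and vertical below 0.1 rad and contact force between the fingers and jar below 0.05 N and contact force between jar and stage above 0.2 N and linear speed of jar below 0.02 m/s and value of joint shutter below 0.008 m), for 0.2 s.
2. the shutter's pointer is level with the index, held by the gripper (y of pointer in the frame of index_tip between -0.005 and 0.005 m and contact force between the fingers and shutter above 1 N), for 0.3 s.
At the end, for the whole second after the job is handed in: The program has ended with the gripper on the shutter (at least 1 N), its pointer within 5 mm of the index tip along the pull and still; the jar stands released on the stage, upright within 0.1 rad, its axis within 15 mm of the window's centre (all of step 2 and horizontal distance between jar_mid and window below 0.015 m and z of jar_mid in the frame of window between 0.031 and 0.039 m and angle between jar_mid's own z axis and vertical below 0.1 rad and contact force between the fingers and jar below 0.05 N and contact force between jar and stage above 0.2 N and linear speed of jar below 0.02 m/s and velocity of joint shutter between -0.01 and 0.01 m/s); the arm keeps its last pose, push and grip.
It fails at once if the jar is tipped (more than 0.6 rad) (angle between jar_mid's own z axis and vertical above 0.6 rad).
It fails at once if the jar is dropped (moves faster than 0.5 m/s out of the fingers) (linear speed of jar above 0.5 m/s and contact force between the fingers and jar below 0.05 N).
It fails at once if a bystander is shifted by more than 30 mm (distance of any of flask, beaker, weight, driver, ringgauge, carton from where it was at the start of the episode above 0.03 m).
It fails at once if the bottle or cup is tipped (more than 0.4 rad) (angle between any of flask, beaker's own z axis and vertical above 0.4 rad).
It also fails if it takes over 54 s, if anything falls off the work surface, if the arm or the gripper's body presses on something with over 40 N, if the wrist force passes 120 N, or if a joint passes its speed limit or range.

## Working session

There is one attempt and no reset: what is moved stays moved. The work goes in short steps, each a Python script; the robot and the scene stay as the last script left them, time stands still between calls to the robot, and variables do not carry over. Pictures are saved under pics/ and viewed, and the job is handed in when it is done.

```bash
ls; mkdir -p pics
cat > h.py <<'E'
import numpy as np, cv2
from scipy.spatial.transform import Rotation as R
def rot(q): return R.from_quat([q[1],q[2],q[3],q[0]])
def load(n):
    d=np.load(n+'.npy',allow_pickle=True).item(); return d
def ray(d,u,v):
    f=d['color'].shape[0]/2/np.tan(np.radians(d['vfov'])/2)
    return np.array([(u-d['cx'])/f,(v-d['cy'])/f,1.0])
def pt(d,u,v,z=None):
    """with z given: intersect the ray with the plane of that height; else depth"""
    c=np.array(d['position']); w=rot(d['orientation']).apply(ray(d,u,v))
    if z is not None: return c+w*(z-c[2])/w[2]
    return c+w*d['range_z'][int(round(v)),int(round(u))]
def px(d,p):
    f=d['color'].shape[0]/2/np.tan(np.radians(d['vfov'])/2)
    a=rot(d['orientation']).inv().apply(np.array(p)-d['position'])
    return np.array([d['cx']+f*a[0]/a[2], d['cy']+f*a[1]/a[2]])
def crop(d,u0,v0,u1,v1,s,fn):
    c=d['color'][v0:v1,u0:u1,::-1]
    cv2.imwrite(fn,cv2.resize(c,None,fx=s,fy=s,interpolation=cv2.INTER_CUBIC))
E
python3 - <<'E'
from cell import r
from h import *
for n in ['scene','top']:
    d=r.grab_frame(n); np.save(n+'0.npy',d,allow_pickle=True)
    cv2.imwrite(f'pics/{n}0.png',d['color'][:,:,::-1])
    print(n,d['vfov'],d['cx'],d['cy'],d['position'],d['orientation'])
print(r.current_clock(),r.current_tool_pos(),r.current_orientation(),r.current_finger_gap())
E
```

```text
pics
scene 43.43289362135109 251.83832643607718 195.69538002393017 [ 1.18664528 -0.19133017  1.07641934] [-0.22384181  0.77278285  0.57229066 -0.15869758]
top 45.2184309725415 253.32077186589268 188.18455232143825 [0.46793198 0.00333801 1.24250113] [-0.03112472  0.71220458 -0.70094002  0.02188558]
0.1 [0.25451163 0.62475493 0.20794912] [-9.50119024e-05  1.92216311e-01  9.81352413e-01 -5.67773179e-04] 1.0015025278298872
```

View pics/scene0.png

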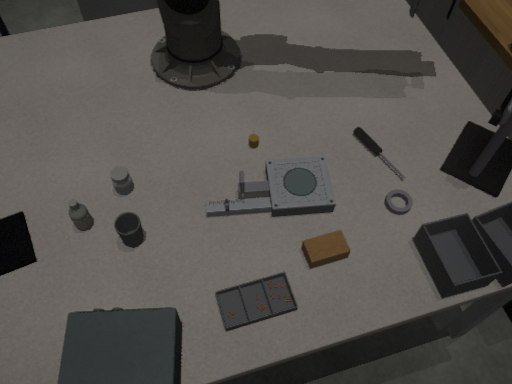

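View pics/top0.png

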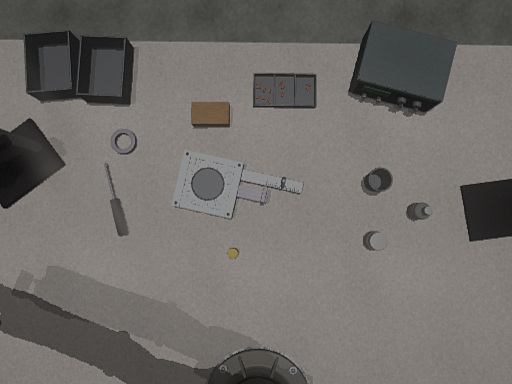

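Run:
```python
from h import *
d=load('top0'); crop(d,165,140,315,230,5,'pics/t1.png'); crop(d,350,155,450,260,5,'pics/t2.png')
d=load('scene0'); crop(d,200,125,350,225,5,'pics/s1.png'); crop(d,60,155,160,255,5,'pics/s2.png')
```

```text
(no output)
```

View pics/t1.png

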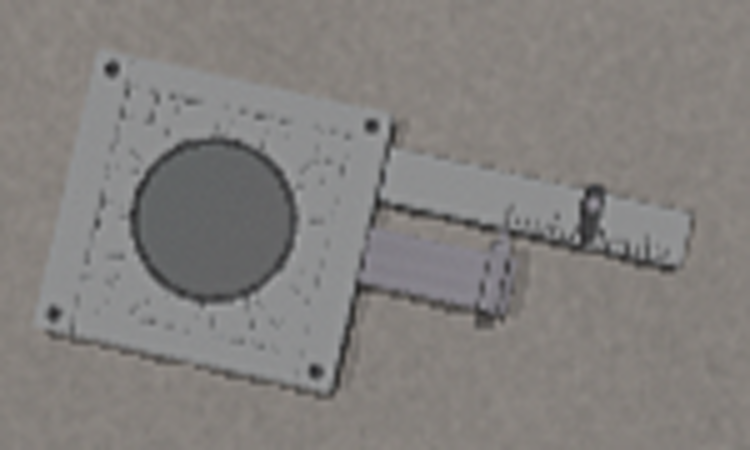

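View pics/t2.png

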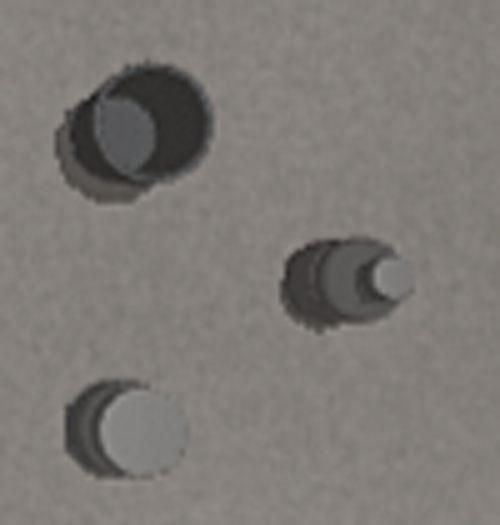

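View pics/s1.png

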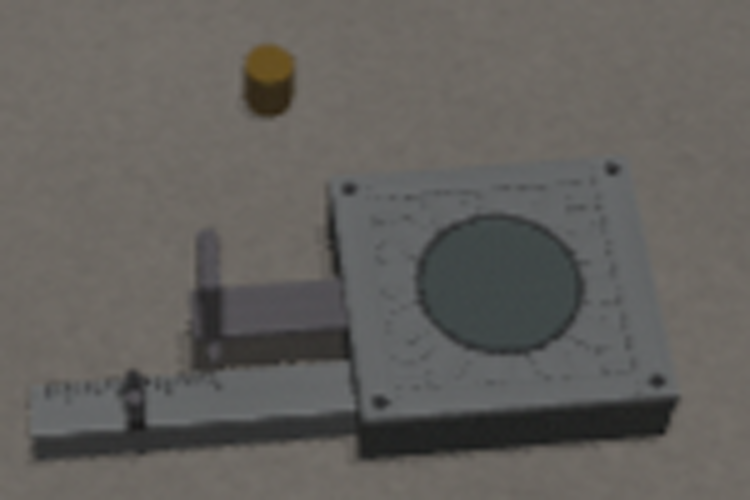

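View pics/s2.png

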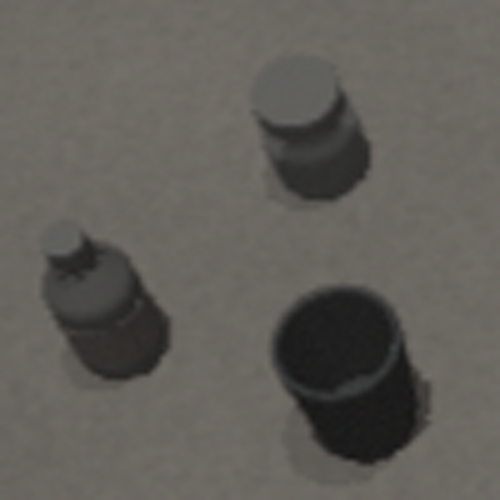

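```bash
cat > m.py <<'E'
from h import *
t=load('top0'); s=load('scene0')
def C(d,u0,v0,c,z): return pt(d,u0+(c[0]+.5)/5-.5,v0+(c[1]+.5)/5-.5,z)
if __name__=='__main__':
    T=lambda c,z:C(t,165,140,c,z); S=lambda c,z:C(s,200,125,c,z)
    np.set_printoptions(precision=4,suppress=True)
    a=[T(c,.042) for c in [(112,69),(372,126),(54,314),(316,371)]]; print('screws top',*a,np.mean(a,0))
    b=[S(c,.042) for c in [(657,381),(380,402),(613,169),(349,189)]]; print('screws scn',*b,np.mean(b,0))
    for q in (a,b):
        e=(q[1]-q[0]+q[3]-q[2])/2; f=(q[0]-q[2]+q[1]-q[3])/2
        print('dir -y',np.degrees(np.arctan2(e[1],e[0])),np.linalg.norm(e),'dir +x',np.degrees(np.arctan2(f[1],f[0])),np.linalg.norm(f))
    print('win',T((214,220),.042),S((500,284),.042), 'depth',pt(t,208,184))
    print('tip',T((586,246),.041),T((586,246),.026),S((134,370),.041))
    print('tab',T((497,278),.085))
    print('jar',C(t,350,155,(143,432),.07),C(s,60,155,(295,90),.07),'d',pt(t,375,241))
    print('cup',C(t,350,155,(153,125),.08),'bottle',C(t,350,155,(392,278),.105))
    print('weight',pt(t,233,253,.032))
E
python3 m.py
```

```text
screws top [0.6471 0.1958 0.042 ] [0.6189 0.0583 0.042 ] [0.5176 0.2226 0.042 ] [0.4901 0.0851 0.042 ] [0.5684 0.1405 0.042 ]
screws scn [0.6478 0.195  0.042 ] [0.6192 0.0576 0.042 ] [0.5183 0.2223 0.042 ] [0.4904 0.0837 0.042 ] [0.5689 0.1396 0.042 ]
dir -y -101.44519695027368 0.1402605320968133 dir +x -11.722821617963012 0.13185465781331032
dir -y -101.5574517363932 0.14089878452918644 dir +x -11.699666232367335 0.13186500483849498
win [0.5682 0.1401 0.042 ] [0.57   0.1394 0.042 ] depth [0.5672 0.1386 0.0412]
tip [ 0.5576 -0.0546  0.041 ] [ 0.5587 -0.0553  0.026 ] [ 0.5651 -0.0549  0.041 ]
tab [ 0.5375 -0.008   0.085 ]
jar [ 0.4273 -0.2975  0.07  ] [ 0.43   -0.2985  0.07  ] d [ 0.4273 -0.2884  0.0745]
cup [ 0.5818 -0.3006  0.08  ] bottle [ 0.5057 -0.4106  0.105 ]
weight [0.3885 0.0701 0.032 ]
```

The jar is at about (0.4285, -0.298). The window centre is at (0.5686, 0.140), with the stage yawed -11.6°. The two cameras agree to within 2 mm, and the tab is within about 1 mm of its expected place. Next I plan the joint solutions.

```bash
cat >> h.py <<'E'
def down(yaw_deg):
    q=(R.from_euler('z',yaw_deg,degrees=True)*R.from_euler('x',180,degrees=True)).as_quat()
    return [q[3],q[0],q[1],q[2]]
E
python3 - <<'E'
from cell import r
from h import *
np.set_printoptions(precision=3,suppress=True)
for nm,p,ys in [('jar',[.4285,-.298,.041],[152,-28]),('jarhi',[.4285,-.298,.2],[152,-28]),('win',[.5686,.14,.085],[168.4,-11.6]),('winhi',[.5686,.14,.2],[168.4,-11.6,152,-28]),('tab',[.5384,-.0069,.076],[168.4,-11.6])]:
    for y in ys:
        q=r.inverse_kinematics(p,down(y)); print(nm,y,None if q is None else np.array(q))
E
```

```text
jar 152 [ 0.047  0.455  0.541  2.109 -0.374  0.67   1.923]
jar -28 [-0.278  0.651  1.016  2.124 -0.791  0.81  -0.819]
jarhi 152 [ 0.256  0.185  0.259  1.968 -0.056  0.996  1.624]
jarhi -28 [-0.486  0.396  1.235  2.    -0.434  1.048 -1.109]
win 168.4 [-0.622  0.44   0.343  1.933 -0.201  0.801  1.2  ]
win -11.6 [-0.92   0.531  0.752  1.95  -0.48   0.846 -1.682]
winhi 168.4 [-0.666  0.301  0.387  1.838 -0.131  1.027  1.142]
winhi -11.6 [-0.985  0.372  0.81   1.855 -0.31   1.045 -1.824]
winhi 152 [-0.706  0.306  0.438  1.841 -0.15   1.028  0.873]
winhi -28 [-1.214  0.566  1.219  1.864 -0.588  1.136 -1.839]
tab 168.4 [-0.494  0.404  0.478  2.05  -0.269  0.747  1.518]
tab -11.6 [-0.855  0.577  0.991  2.067 -0.655  0.847 -1.25 ]
```

Run:
```python
from cell import r
from h import *
np.set_printoptions(precision=4,suppress=True)
r.movep([.4285,-.298,.22],down(152))
r.move_straight([.4285,-.298,.12],vel=.2)
d=r.grab_frame('scene'); np.save('scene1.npy',d,allow_pickle=True)
crop(d,60,100,220,255,4,'pics/s3.png')
print(r.current_clock(),r.current_tool_pos(),r.current_force())
```

```text
4.0833 [ 0.4292 -0.2983  0.1211] [ 0.0648 -0.8525  1.2537]
```

View pics/s3.png

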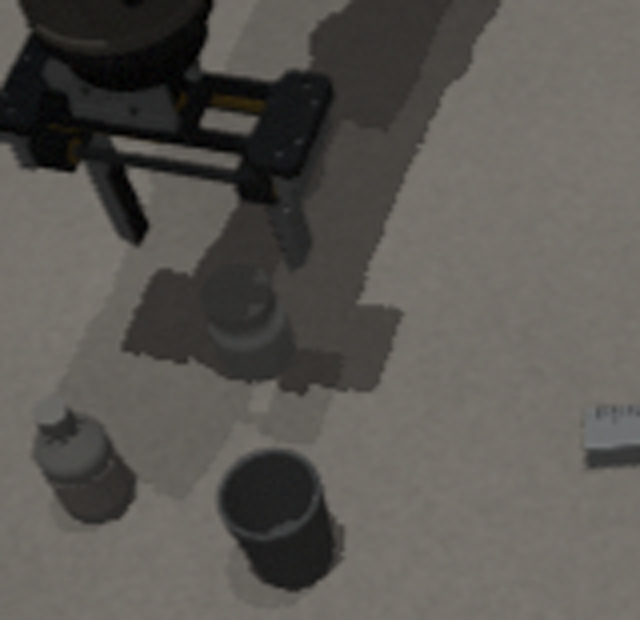

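The picture shows the fingertips, at crop (140,240) and (300,265), straddling the jar at (240,300). The bottle and cup are clear of the gripper.

Run:
```python
from cell import r
from h import *
np.set_printoptions(precision=4,suppress=True)
r.move_straight([.4285,-.298,.041],vel=.1)
print(r.current_tool_pos(),r.current_force())
r.move_gripper(0.0,force=15)
print('gap',r.current_finger_gap()*94,r.current_force())
r.move_straight([.4285,-.298,.24],vel=.15)
print('gap',r.current_finger_gap()*94,r.current_force(),r.current_clock())
d=r.grab_frame('scene'); np.save('scene2.npy',d,allow_pickle=True)
crop(d,60,60,220,255,3,'pics/s4.png')
```

```text
[ 0.4288 -0.2982  0.0415] [ 0.299  -1.0573 -0.7902]
gap 47.58894290362739 [-0.1552 -0.1049  0.4237]
gap 47.51809920018997 [-1.1688  0.0567 -1.2436] 7.2833
```

View pics/s4.png

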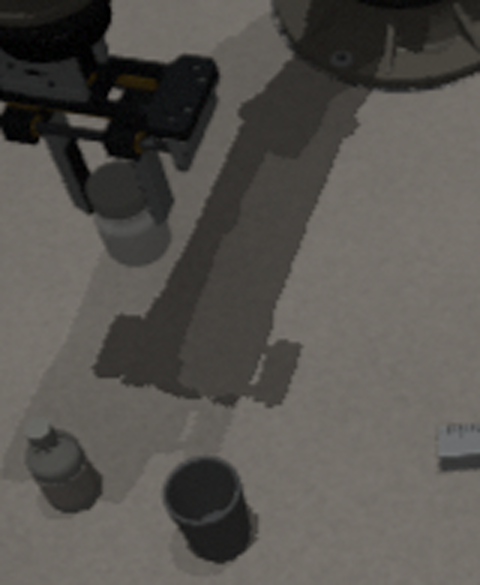

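The jar is held between the fingers at crop (130,215), and the gap reads 47.5 mm. Next I place it.

Run:
```python
from cell import r
from h import *
np.set_printoptions(precision=4,suppress=True)
x,y=.5686,.1400
r.movep([x,y,.22],down(168.4))
print(r.current_clock(),r.current_tool_pos())
r.move_straight([x,y,.10],vel=.15)
r.move_straight([x,y,.0865],vel=.04)
r.wait(.2)
print(r.current_tool_pos(),r.current_force(),r.current_clock())
d=r.grab_frame('scene'); np.save('scene3.npy',d,allow_pickle=True); crop(d,200,75,350,225,4,'pics/s5.png')
d=r.grab_frame('top'); np.save('top3.npy',d,allow_pickle=True); crop(d,140,110,290,260,4,'pics/t5.png')
```

```text
9.0167 [0.5689 0.1383 0.2201]
[0.5687 0.1401 0.0867] [-0.23    0.0696 -0.6551] 10.65
```

View pics/s5.png

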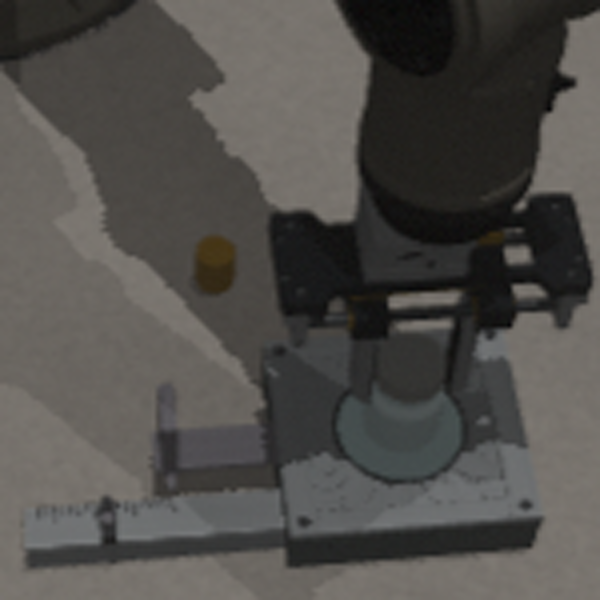

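View pics/t5.png

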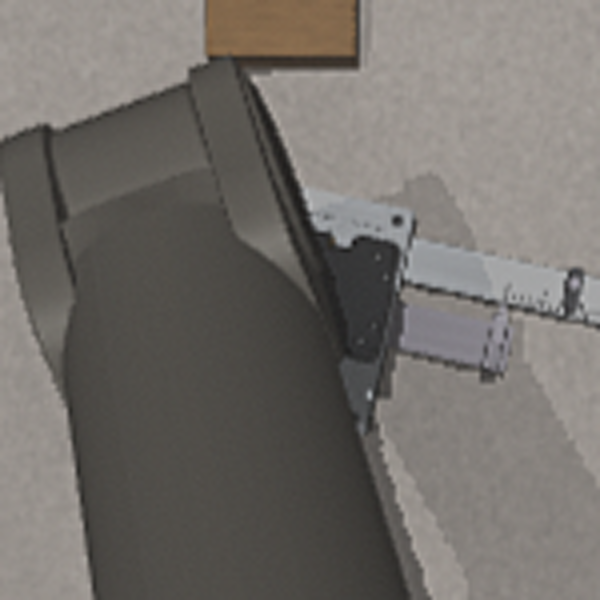

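The jar hovers upright over the window centre: its foot is near crop (410,435) and the window centre is at (400,430). I lower it until it touches.

Run:
```python
from cell import r
from h import *
np.set_printoptions(precision=4,suppress=True)
x,y=.5686,.1400
f0=r.current_force()[2]
z=.0865
while z>.081:
    z-=.0007
    r.move_straight([x,y,z],vel=.02); r.wait(.08)
    f=r.current_force()[2]; print(round(z,4),round(r.current_tool_pos()[2],4),round(f-f0,2))
    if f-f0>2.5: break
r.move_gripper(.75); r.wait(.1)
print(r.current_finger_gap(),r.current_force())
r.move_gripper(1.0)
r.move_straight([x,y,.20],vel=.15)
print(r.current_clock())
```

```text
0.0858 0.0858 0.26
0.0851 0.0851 0.55
0.0844 0.0844 -0.49
0.0837 0.0837 0.51
0.083 0.0831 1.41
0.0823 0.0829 10.18
0.7515227322980631 [-0.0176  0.2039 -0.3898]
14.9167
```

Run:
```python
from cell import r
from h import *
np.set_printoptions(precision=4,suppress=True)
r.movep([.5384,-.0069,.20],down(168.4))
r.move_straight([.5384,-.0069,.13],vel=.15)
print(r.current_clock(),r.current_tool_pos())
d=r.grab_frame('scene'); np.save('scene4.npy',d,allow_pickle=True); crop(d,200,75,350,225,4,'pics/s6.png')
d=r.grab_frame('top'); np.save('top4.npy',d,allow_pickle=True); crop(d,165,125,315,235,5,'pics/t6.png')
```

```text
16.1833 [ 0.5388 -0.0063  0.1303]
```

View pics/s6.png

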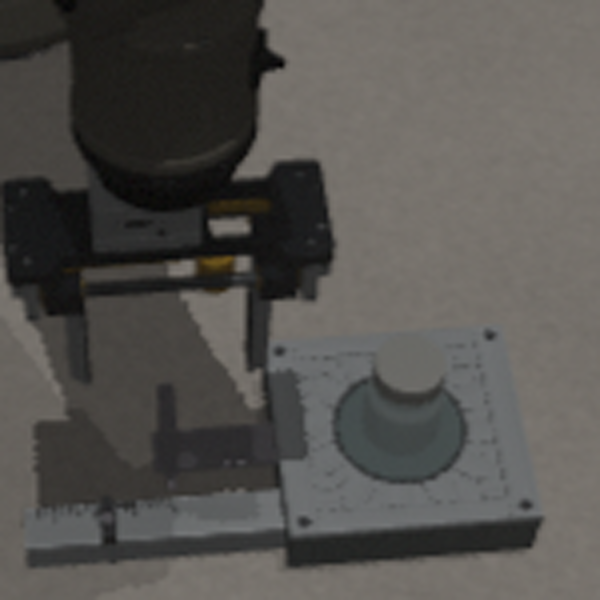

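View pics/t6.png

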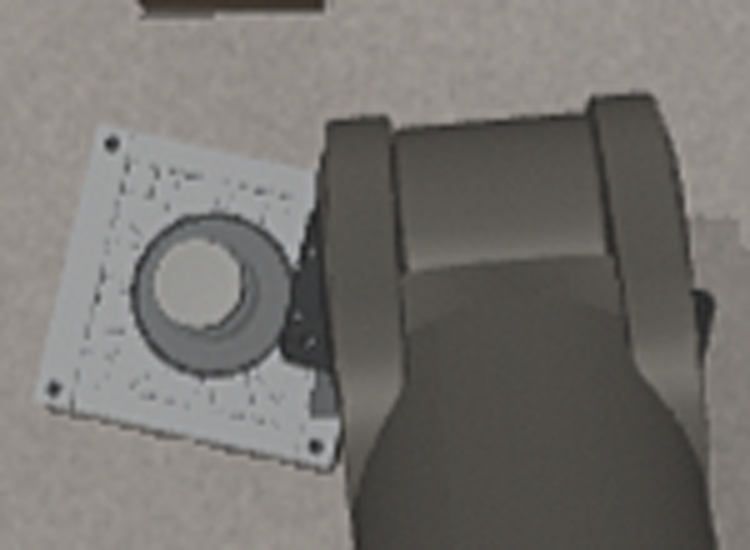

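Run:
```python
from h import *
t=load('top4'); s=load('scene4')
print(pt(t,165+200.5/5-.5,125+284.5/5-.5,.112), pt(s,200+408.5/4-.5,75+363.5/4-.5,.112))
t=load('top0'); s=load('scene0')
crop(t,255,170,305,205,15,'pics/t7.png'); crop(s,205,165,265,220,13,'pics/s7.png')
```

```text
[0.56765874 0.13919295 0.112     ] [0.56876261 0.13806853 0.112     ]
```

View pics/t7.png

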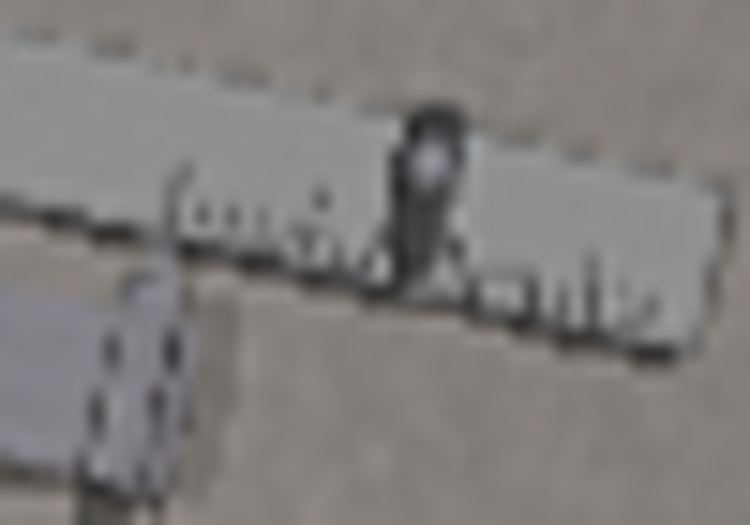

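View pics/s7.png

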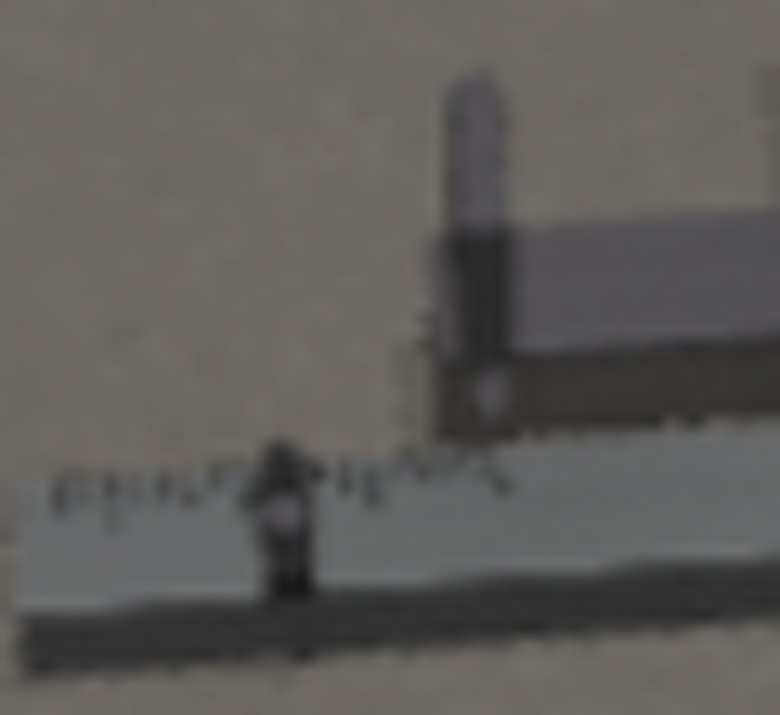

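Run:
```python
from h import *
np.set_printoptions(precision=4,suppress=True)
t=load('top0'); s=load('scene0')
a=np.radians(-101.6); ey=np.array([np.cos(a),np.sin(a),0]); ex=np.array([-ey[1],ey[0],0])
W=np.array([.5686,.14,0])
def P(d,u0,v0,k,c,z): return pt(d,u0+(c[0]+.5)/k-.5,v0+(c[1]+.5)/k-.5,z)
for nm,p in [('ptr t',P(t,255,170,15,(163,248),.035)),('tip t .035',P(t,255,170,15,(408,288),.035)),('tip t .041',P(t,255,170,15,(408,288),.041)),('ptr s',P(s,205,165,13,(490,415),.035)),
 ('tip s .035',P(s,205,165,13,(284,445),.035)),('tip s .041',P(s,205,165,13,(284,445),.041)),('knob t',P(t,255,170,15,(430,160),.043)),('knob s',P(s,205,165,13,(284,513),.043)),
 ('tabtop s',P(s,205,165,13,(475,90),.085)),('tabtop t',P(t,255,170,15,(135,385),.085))]:
    print(nm,p,'along -y',(p-W)@ey,'x',(p-W)@ex)
```

```text
ptr t [ 0.5646 -0.0118  0.035 ] along -y 0.14946959419613154 x 0.02659119316922245
tip t .035 [ 0.5582 -0.0547  0.035 ] along -y 0.19282225598938596 x 0.028998283081069595
tip t .041 [ 0.5578 -0.0544  0.041 ] along -y 0.19262991115488126 x 0.0285007408297962
ptr s [ 0.567  -0.0139  0.035 ] along -y 0.15109895818647975 x 0.02934887994832835
tip s .035 [ 0.562  -0.0543  0.035 ] along -y 0.19163577404009957 x 0.03259566588447356
tip s .041 [ 0.5656 -0.0551  0.041 ] along -y 0.19168562026435274 x 0.036279769009489614
knob t [ 0.58   -0.0579  0.043 ] along -y 0.19155213310177674 x 0.05098939307573149
knob s [ 0.5815 -0.0594  0.043 ] along -y 0.19275388151783476 x 0.05277955877718164
tabtop s [ 0.5255 -0.0043  0.085 ] along -y 0.15001598871049754 x -0.013237038216391545
tabtop t [ 0.5375 -0.0068  0.085 ] along -y 0.15003827302902922 x -0.0009669356237297898
```

Both views agree: the pointer must move about 42 mm (0.192 - 0.150), and the jar is within 2 mm of the window centre. Next I grip the tab and pull.

Run:
```python
from cell import r
from h import *
np.set_printoptions(precision=4,suppress=True)
a=np.radians(-101.6); ey=np.array([np.cos(a),np.sin(a),0])
p0=np.array([.5386,.1400-.15*.9796,.076]); p0[:2]=np.array([.5686,.14])+.15*ey[:2]
r.move_straight(p0,vel=.08); print(r.current_tool_pos(),r.current_force())
r.move_gripper(0.0,force=45); r.wait(.2)
print('gap',r.current_finger_gap()*94,r.current_tool_pos(),r.current_force())
for k in (.01,.042):
    r.move_straight(p0+k*ey,vel=.04); r.wait(.2)
    q=r.current_tool_pos(); print(k,(q-p0)@ey,q,'f along',r.current_force()@ey,'gap',r.current_finger_gap()*94)
print(r.current_clock())
d=r.grab_frame('scene'); np.save('scene5.npy',d,allow_pickle=True); crop(d,205,165,265,220,13,'pics/s8.png'); crop(d,190,75,350,225,4,'pics/s9.png')
d=r.grab_frame('top'); np.save('top5.npy',d,allow_pickle=True); crop(d,165,130,315,230,5,'pics/t8.png')
```

```text
[ 0.5387 -0.0069  0.0763] [ 0.5257  0.3083 -0.2589]
gap 9.70876226083129 [ 0.5384 -0.007   0.076 ] [-0.2565 -0.4483  0.2874]
0.01 0.009824842595171888 [ 0.5364 -0.0166  0.076 ] f along -3.208071572467529 gap 9.668413808519679
0.042 0.04141661829946046 [ 0.5301 -0.0475  0.076 ] f along -7.742311726997588 gap 9.332190057922197
20.3167
```

View pics/s8.png

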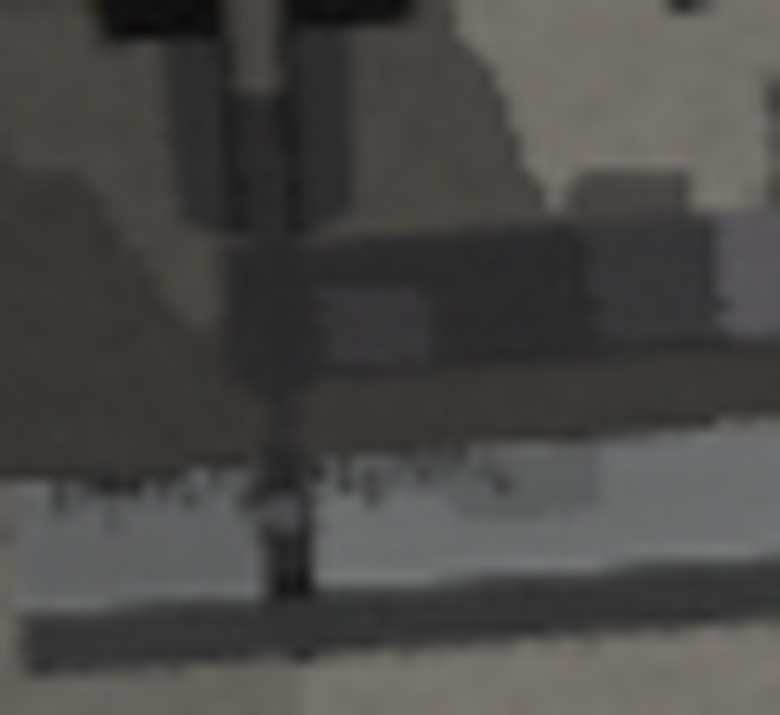

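View pics/s9.png

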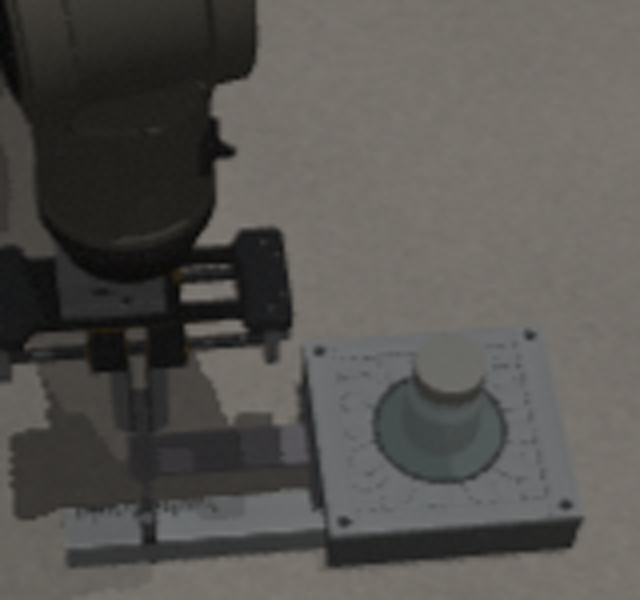

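View pics/t8.png

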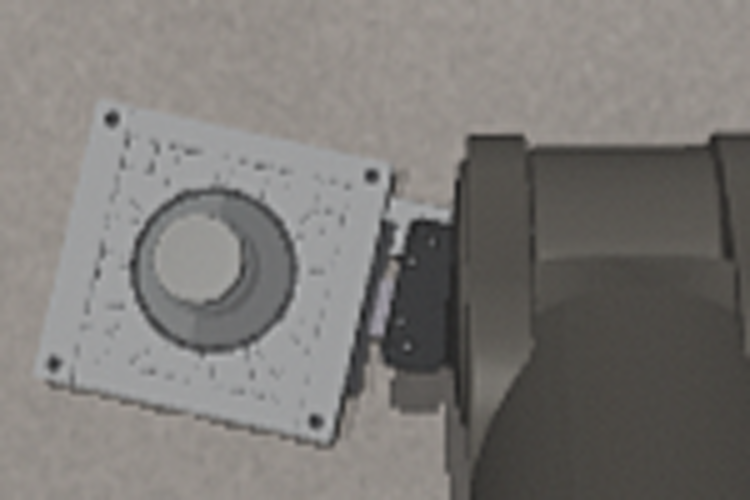

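Run:
```python
from cell import r
from h import *
np.set_printoptions(precision=4,suppress=True)
a=np.radians(-101.6); ey=np.array([np.cos(a),np.sin(a),0]); ex=np.array([-ey[1],ey[0],0]); W=np.array([.5686,.14,0])
s=load('scene5')
for c in [(284,418),(284,445)]:
    p=pt(s,205+(c[0]+.5)/13-.5,165+(c[1]+.5)/13-.5,.035); print(c,(p-W)@ey,(p-W)@ex)
t=load('top5'); print('jar',pt(t,165+198.5/5-.5,130+258.5/5-.5,.112),pt(s,190+448.5/4-.5,75+363.5/4-.5,.112))
q0=r.current_tool_pos(); r.wait(1.0); q=r.current_tool_pos()
print((q-q0)*1e3,r.current_force()@ey,r.current_finger_gap()*94,(q-W)@ey,r.current_clock())
```

```text
(284, 418) 0.191211021925846 0.026427514866908614
(284, 445) 0.19163577404009957 0.03259566588447356
jar [0.5681 0.1402 0.112 ] [0.5688 0.1381 0.112 ]
[ 0.0056 -0.0281  0.0252] -8.406802682280732 9.510074099868444 0.1913886235401898 21.4167
```

The pointer is at 0.1912 to 0.1914 along the pull and the tip is at 0.1916 to 0.1927, so they are level to about 1 mm. The arm is holding steady, so I hand in.

Run:
```python
from cell import r
r.finish_job()
```

```text
the job is handed in; nothing more can be done
```

I set the jar upright in the middle of the window and let go of it with the shutter still shut. I then gripped the tab with 45 N, pulled the shutter out about 41.4 mm, and handed the job in at about 21 s, still holding it there.

- **Jar:** both cameras put it within about 2 mm of the window centre, and it looked upright in the last pictures.
- **Pointer:** it was at 0.1912–0.1914 m from the window centre along the pull. The index tip measured 0.1916 m (scene camera) to about 0.193 m (top camera), so they are level to within 0.5–1.5 mm. The arm hid the pointer from the top camera at the end, so the last pointer check used only the scene camera and the arm's own position.
- **Grip:** the wrist felt about 8 N of spring pull and the arm drifted less than 0.05 mm over 1 s.
- **Bystanders:** I saw none of them touched or moved in the pictures, but I did not measure them again.

No check failed. One measurement disagreed: the cameras differed by 4 to 8 mm on the index tip's position across the pull, which does not affect the result. Along the pull they agreed to about 1 mm.

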